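# Knock a jammed bezel cup out of its die

## Robot

A 6-joint arm with a two-finger parallel gripper is mounted at the origin on the work surface. World frame = base frame: x ahead of the robot, y to its left, z up, the work surface at z = 0. Lengths are in m, angles in rad, forces in N, time in s.
With the tool pointing down it reaches from about 0.35 to 0.975 m from the base axis. Payload 4.9 kg.
Tool frame: the origin (TCP) lies on the front face of the gripper's body, between the roots of the fingers; the fingertips stand ctrl.tip_extent ahead of it and the grasp point (between the pads) lies 54 mm ahead of it (ctrl.tip_extent is the distance from the TCP to the fingertips, in m); z points along the fingers, y is the line along which they close (so a half turn about z gives the same grasp; the last joint's range is limited). The gripper opens to 85 mm and grips with 20 to 120 N. Pads are 22 mm wide; open, the fingers measure 114 mm over their backs; the gripper's body (76 mm by 85 mm) begins 54 mm behind the grasp point. The pads swing forward as they close: fully open they stand 13 mm farther back than shut.
Start: joints at [1.027, 0.053, 1.613, -0, 1.476, -0.119], TCP at [0.258, 0.569, 0.304] pointing down, gripper open.
Joint ranges: [-3.01, 3.01], [-1.01, 2.22], [0.06, 2.58], [-1.02, 4.17], [0.09, 2.62], [-3.14, 3.14]. Speed limits (rad/s): [2.57, 2.57, 3.14, 3.14, 3.14, 3.14].

## Interface

Orientations are given as a rotation vector (axis times angle).
In Python, from station import ctrl gives the robot as it stands.
- The arm moves only by the tool apply_moves, never from a script. Its argument "rows" is one flat list of numbers, 6 for each row, row after row: the shift along the tool's x, y, z normalised to -1 to 1, where 1 is 0.6 m, then the turn, a rotation vector about the tool's x, y, z normalised to -1 to 1, where 1 is 90 degrees. A call has 1 to 20 rows; each row is the pose to reach, as a shift and turn from the pose commanded when the call began, along the tool's axes at that moment; what a row does not reach only later rows make up. A row lasts 1/10 s, in which the tool goes at most 50 mm and 8.59 degrees, less where a joint would pass 70% of its speed; a pose out of reach is approached as far as the arm can. A call with a number of a shift or a turn outside -1 to 1 is refused whole. A call with a gripper value outside its range is refused whole. "grip" is the opening, from 0 (shut) to 1 (fully open), set as the call begins (left out, the last holds). The fingers move at their own pace and stop on an object; "grip_force" is the grip in N (left out, the last holds). Time passes only in rows, so rows that repeat a pose let the fingers close. It gives the time, the measured TCP pose, the force, the opening and the grip force at its end, in the units of the state.
- ctrl.get_obs(): the state, without advancing time (a new reading comes with each control period).
- ctrl.get_image(name): name is "scene" or "top" or "wrist"; returns (picture, depth): 420x560x3 uint8, blue, green, red; 420x560 float32, m along the optical axis (not along the pixel's ray), 0 where there is no reading.
- ctrl.camera_model(name): a dict with "mtx" (3x3 intrinsics, pixels), "R" (3x3) and "t" (3): a world point X has camera coordinates R X + t; the wrist camera has in their place "tool_from_camera" (4x4, takes a point from camera to tool coordinates, whose origin is the TCP and whose axes are the flange's). Camera axes: x right, y down, z forward; pixel columns grow to the right and rows downward; lengths in m; the calibration is good to about 2 mm. A picture is of the moment at which its call begins: read the wrist's pose just before it. camera_model takes no time and is no camera call.
- ctrl.finish_job(): hands the job in; it is judged then, once.
The state is a dict: "t": time; "q": joint angles; "dq": joint speeds; "effort": joint torques, N m; "tool_pos": TCP position; "tool_rot": TCP orientation; "contact_force": force on the tool from outside, world axes, zero at the start; "wrist_torque": the same for the moment, N m; "opening": finger opening in m; "grip_force": force on a finger pad.
Only numpy, scipy, OpenCV 4.12 (cv2) and the standard library are available. Lean on these libraries where they do the work, as an engineer would, in place of code of your own. Each camera call takes 0.05 s, during which the arm holds its last target. There are 200 camera calls.

## Task

A soft brass bezel cup has jammed in the die of the green knock-out stand. Raise the die table exactly three clicks of its ratchet from where it stands now (so that the cup can fall clear, but not far enough to dent) and let it rest on its pawl; then press the ejector pin down through the die until the cup drops into the felt-lined tray below. Leave everything else on the bench where it lies, and do not touch the cup with the fingers.

Things in the scene. Friction and masses are not known exactly. Their poses are not given: they have to be found in the camera images.
- stand: Knock-out stand, fixed to the bench: green base 190 x 120 x 40 mm. Origin: centre of its underside, x to its rear, y to its left, z up. On it an open felt-lined tray (94 x 94, rim 18 high, 3 mm walls, floor 43 mm up, centre at x -35) and, at x +50, a green sleeve 40 x 40, top 88 mm up, guiding the column. Red pawl lever behind it, pad at x 116, 65 mm up: pressed down, it lets the table sink.
- die_table: Steel ratchet column (20 mm square) in the sleeve, the die table on top; 0.5 kg, slides up and down only (68 mm in all). Yoke of two bars at y +-36 mm (8 wide, 12 high) around a 50 mm square die block centred at x -35, 56 high; before it a free gap 64 wide, 35 deep. A sprung pawl drops into equal notches (6 to 12 mm apart) and stops it sinking. Origin: the stand's when fully down.
- lift_bar (a point): Middle of the lifting bar: round steel, 10 mm thick, 90 long along the stand's y, across the yoke's front, 40 mm before the die block; free under it down to the base; 100 to 116 mm above the bench at the start. Lifting takes 6 N; a tooth adds 3 to 8 N, which falls away as it passes; the pawl seats up to 4 mm later, just before the next tooth is felt. Let go sooner, it sinks back.
- ejector_head (a point): Centre of the top of the ejector pin's brass head (30 mm wide, 10 thick; pin 14 mm thick), upright over the die, carried by the die table; 49 mm above the lifting bar's middle at the start, foot clear of the cup. It slides down only, 33 mm until the head meets the die, and stays where it is left. From where it meets the cup it takes a push of 7 to 14 N; the cup falls free in the last 8 mm.
- cup: The jammed brass cup, mouth down, 21 mm wide, 24 mm high, 30 g, gripped by friction between three spring plungers inside the die's 23 mm bore; up to 11 mm of it shows under the die at the start, or none. Origin: centre of its mouth, z up.
- cup_mid (a point): Middle of the cup, 12 mm above its mouth. 54 to 56 mm above the bench when the cup lies or stands in the tray.
- hammer: Bystander: hammer 220 mm long, lying left of the stand. Origin: its underside, about mid-length.
- ring_clamp: Bystander: wooden ring clamp 125 x 30 x 30 mm with a brass band, lying right of the stand. Origin: middle of its underside.
- ring_gauge: Bystander: small steel ring, 25 mm wide, 7 high, lying on the stand's base left of the sleeve. Origin: middle of its underside.
- bench_block: Bystander: square steel block 65 x 65 x 20 mm. Origin: middle of its underside.
- filings_dish: Bystander: copper bowl, 60 mm wide, 26 high. Origin: middle of its underside.
- loupe: Bystander: black eye loupe, 38 mm wide, 30 high. Origin: middle of its underside.
- dapping_punch: Bystander: dark steel punch standing on end, 14 to 22 mm thick, 72 high. Origin: middle of its underside.

How it is judged:
By the outcome, as a careful person would: the job done as asked, in the order asked, and still so for the second after the job is handed in, with the robot touching nothing.
It also fails if it takes over 58 s, if anything falls off the work surface, if the arm or the gripper's body presses on something with over 40 N, if the wrist force passes 120 N, or if a joint passes its speed limit or range.

## Working session

There is one attempt and no reset: what is moved stays moved. The work goes in short steps, Python scripts to look and compute and a tool call to move; the robot and the scene stay as the last step left them, time stands still between calls to the robot, and variables do not carry over. Pictures are saved under pics/ and viewed, at most 10 in all, crops included, and the job is handed in when it is done.

Besides the shell and the picture viewer there is one more tool, called after "Emit:" as name(argument=value, ...), one argument or row to a line, values as JSON. apply_moves: Moves the arm, as the interface text tells. Its arguments: {"type":"object","properties":{"rows":{"type":"array","items":{"type":"number"}},"grip":{"type":"number"},"grip_force":{"type":"number"}},"required":["rows"]}

```bash
ls; mkdir -p pics; python3 - <<'E'
from station import ctrl
import cv2,numpy as np
o=ctrl.get_obs();print({k:np.round(v,3) for k,v in o.items()},ctrl.tip_extent)
for n in("scene","top"):
    p,d=ctrl.get_image(n);cv2.imwrite(f"pics/{n}0.png",p);np.save(f"{n}0.npy",d)
    m=ctrl.camera_model(n);print(n,m)
E
```

```text
pics
{'t': np.float64(0.0), 'q': array([ 1.027,  0.053,  1.614, -0.   ,  1.476, -0.119]), 'dq': array([ 0.   , -0.001, -0.001,  0.   ,  0.001, -0.   ]), 'effort': array([-1.0000e-03, -3.9367e+01, -3.7017e+01, -0.0000e+00,  7.0000e-03,
        0.0000e+00]), 'tool_pos': array([0.257, 0.569, 0.303]), 'tool_rot': array([-6.62e-01, -3.07e+00,  3.00e-03]), 'contact_force': array([ 0.42 , -0.804,  0.192]), 'wrist_torque': array([ 0.02 , -0.005, -0.033]), 'grip_force': np.float64(0.0), 'opening': np.float64(0.085)} 0.0726
scene {'mtx': array([[396.04429253,   0.        , 279.80120863],
       [  0.        , 396.04429253, 205.2654133 ],
       [  0.        ,   0.        ,   1.        ]]), 'R': array([[ 0.75271113,  0.65829454,  0.00861761],
       [ 0.44018388, -0.49349788, -0.75013198],
       [-0.48955501,  0.56842602, -0.66123199]]), 't': array([-0.42102001, -0.16609746,  1.34255318])}
top {'mtx': array([[500.03999763,   0.        , 283.49746252],
       [  0.        , 500.03999763, 204.4812364 ],
       [  0.        ,   0.        ,   1.        ]]), 'R': array([[ 0.01151694, -0.9998618 , -0.01198882],
       [-0.99070125, -0.00978428, -0.13570302],
       [ 0.13556697,  0.01344022, -0.99067702]]), 't': array([-0.01673316,  0.55899378,  1.57384901])}
```

View pics/scene0.png

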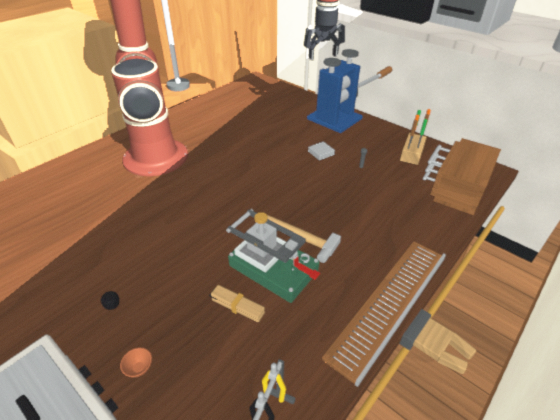

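View pics/top0.png

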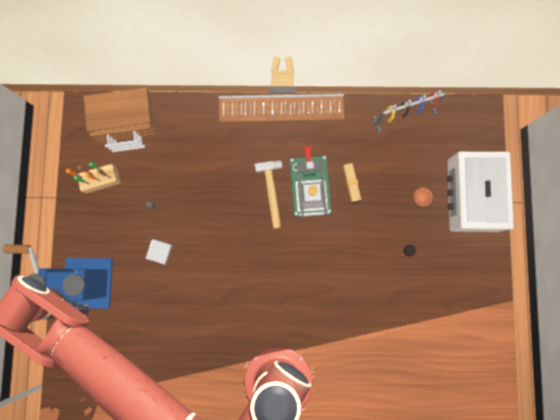

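Top picture: the stand is at about (311,186), head (313,190), pawl (308,152), and the lifting bar near row 215. The rear faces away from the robot.

```bash
cat > h.py <<'E'
from station import ctrl
import cv2,numpy as np
from scipy.spatial.transform import Rotation as Ro
def w(m,u,v,z):  # world point on pixel ray at height z
    r=m["R"].T@np.linalg.inv(m["mtx"])@[u,v,1]; c=-m["R"].T@m["t"]; return c+r*(z-c[2])/r[2]
def wd(m,u,v,d):
    return m["R"].T@(np.linalg.inv(m["mtx"])@[u,v,1]*d-m["t"])
def wristmodel(o):
    T=ctrl.camera_model("wrist"); X=np.eye(4);X[:3,:3]=Ro.from_rotvec(o["tool_rot"]).as_matrix();X[:3,3]=o["tool_pos"]
    W=np.linalg.inv(X@T["tool_from_camera"]);return dict(mtx=T["mtx"],R=W[:3,:3],t=W[:3,3])
def move(p,rot): # normalised shift/turn to world pose, from measured
    o=ctrl.get_obs();A=Ro.from_rotvec(o["tool_rot"])
    return np.round(A.inv().apply(np.array(p)-o["tool_pos"])/.6,4),np.round((A.inv()*Ro.from_rotvec(rot)).as_rotvec()/(np.pi/2),4)
E
python3 - <<'E'
from h import *
d=np.load("top0.npy");m=ctrl.camera_model("top")
for u,v in[(313,190),(313,191),(308,152),(312,215),(312,213),(293,216),(330,215),(292,158),(327,157)]:print(u,v,wd(m,u,v,d[v,u]).round(3))
p=cv2.imread("pics/top0.png")[135:230,240:370];a=cv2.resize(p,None,fx=6,fy=6,interpolation=2)
p=cv2.imread("pics/scene0.png")[200:305,200:350]
cv2.imwrite("pics/c.png",cv2.resize(a,(780,570)));cv2.imwrite("pics/c2.png",cv2.resize(p,None,fx=5,fy=5,interpolation=2))
print(ctrl.camera_model("wrist"))
E
```

```text
313 190 [ 0.587 -0.1    0.159]
313 191 [ 0.585 -0.1    0.156]
308 152 [ 0.726 -0.088  0.066]
312 215 [ 0.528 -0.103  0.023]
312 213 [ 0.524 -0.1    0.11 ]
293 216 [ 0.526 -0.042 -0.   ]
330 215 [ 0.531 -0.163  0.002]
292 158 [ 0.713 -0.037  0.038]
327 157 [ 0.725 -0.153  0.004]
{'mtx': array([[341.64465209,   0.        , 278.86461621],
       [  0.        , 341.64465209, 205.93451112],
       [  0.        ,   0.        ,   1.        ]]), 'tool_from_camera': array([[ 5.94238730e-04, -9.57230807e-01, -2.89324780e-01,
         7.44156022e-02],
       [ 9.99999814e-01,  5.30052471e-04,  3.00202648e-04,
        -1.27293565e-03],
       [-1.34005908e-04, -2.89324904e-01,  9.57230945e-01,
        -6.93793521e-02],
       [ 0.00000000e+00,  0.00000000e+00,  0.00000000e+00,
         1.00000000e+00]])}
```

View pics/c.png

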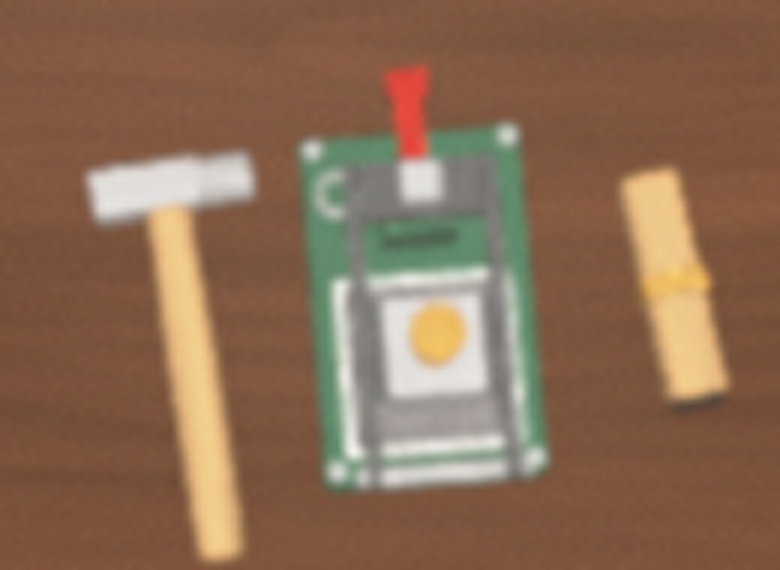

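View pics/c2.png

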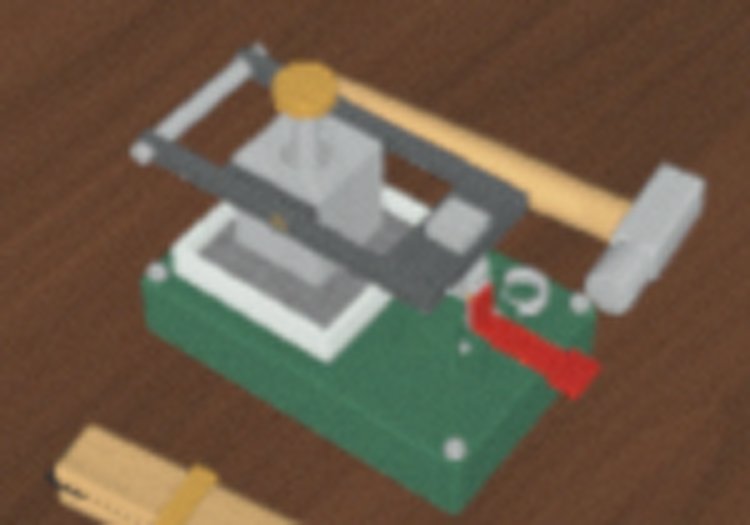

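The head is at about (0.587,-0.100,0.158), the bar at about (0.524,-0.10,0.11), and the stand yaw is about 5°. Next I work out the approach move.

```bash
python3 - <<'E'
from h import *
o=ctrl.get_obs();print(Ro.from_rotvec(o["tool_rot"]).as_matrix().round(3))
y=np.radians(4.9);c,s=np.cos(y),np.sin(y)
for sg in(1,-1):
    Y=sg*np.array([c,s,0]);Z=np.array([0,0,-1.]);X=np.cross(Y,Z);R=np.array([X,Y,Z]).T
    print(sg,X.round(2),move([.526,-.105,.29],Ro.from_matrix(R).as_rotvec()))
E
```

```text
[[-0.911  0.412 -0.001]
 [ 0.412  0.911 -0.002]
 [ 0.    -0.002 -1.   ]]
1 [-0.09  1.    0.  ] (array([-0.871 , -0.8391,  0.0226]), array([-1.200e-03,  5.000e-04,  6.751e-01]))
-1 [ 0.09 -1.    0.  ] (array([-0.871 , -0.8391,  0.0226]), array([-6.0000e-04, -1.3000e-03, -1.3249e+00]))
```

Emit:
apply_moves(
  rows=[-0.871,-0.839,0.0226,0,0,0.675,-0.871,-0.839,0.0226,0,0,0.675,-0.871,-0.839,0.0226,0,0,0.675,-0.871,-0.839,0.0226,0,0,0.675,-0.871,-0.839,0.0226,0,0,0.675,-0.871,-0.839,0.0226,0,0,0.675,-0.871,-0.839,0.0226,0,0,0.675,-0.871,-0.839,0.0226,0,0,0.675,-0.871,-0.839,0.0226,0,0,0.675,-0.871,-0.839,0.0226,0,0,0.675,-0.871,-0.839,0.0226,0,0,0.675,-0.871,-0.839,0.0226,0,0,0.675,-0.871,-0.839,0.0226,0,0,0.675,-0.871,-0.839,0.0226,0,0,0.675,-0.871,-0.839,0.0226,0,0,0.675,-0.871,-0.839,0.0226,0,0,0.675,-0.871,-0.839,0.0226,0,0,0.675],
  grip=0.38,
)

```text
t: 1.8
tool_pos: [0.526, -0.1047, 0.2897]
tool_rot: [-2.124, -2.312, 0.0]
contact_force: [0.3, 0.1, 0.4]
opening: 0.0319
grip_force: 0.0
```

```bash
python3 - <<'E'
from h import *
o=ctrl.get_obs();print({k:np.round(v,4) for k,v in o.items()})
p,d=ctrl.get_image("wrist");np.save("w1.npy",d);cv2.imwrite("pics/w1.png",cv2.resize(p,(784,588)))
E
```

```text
{'t': np.float64(1.8), 'q': array([-3.3550e-01, -1.5070e-01,  1.8330e+00,  4.0000e-04,  1.4609e+00,
       -4.2020e-01]), 'dq': array([ 0.0283, -0.0195,  0.0141,  0.0013, -0.0005, -0.0007]), 'effort': array([-1.01680e+00, -2.97509e+01, -3.72743e+01, -5.73000e-02,
       -4.10000e-02, -9.30000e-03]), 'tool_pos': array([ 0.526 , -0.1047,  0.2897]), 'tool_rot': array([-2.1244e+00, -2.3121e+00,  4.0000e-04]), 'contact_force': array([0.3061, 0.0992, 0.3618]), 'wrist_torque': array([ 0.0065, -0.0215,  0.0281]), 'grip_force': np.float64(0.0), 'opening': np.float64(0.0319)}
```

View pics/w1.png

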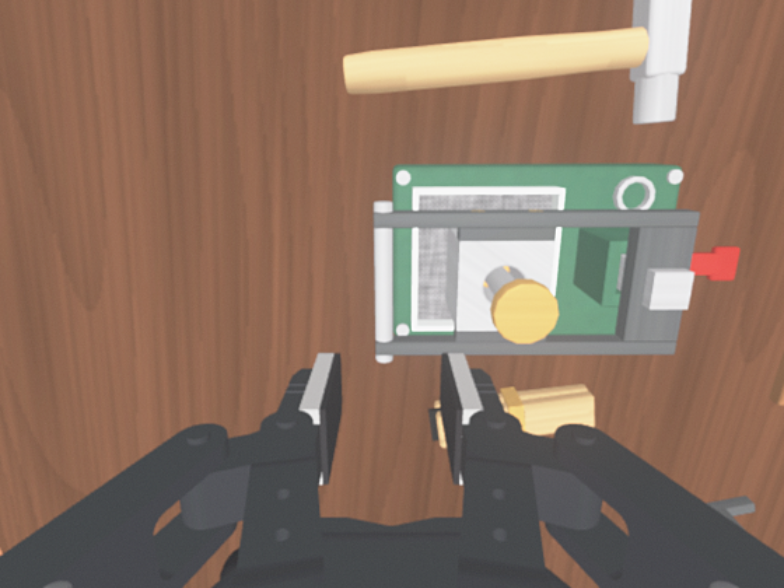

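The wrist picture shows the bar ends at (383,205) and (384,358), the head at (525,311), and the yoke aligned with the tool.

```bash
python3 - <<'E'
from h import *
o=ctrl.get_obs();m=wristmodel(o);d=np.load("w1.npy")
A=Ro.from_rotvec(o["tool_rot"])
for n,u,v in[("barL",383,207),("bar1",384,240),("barmid",384,280),("bar3",384,330),("barR",384,356),("head",525,311),("yokeL1",420,219),("yokeL2",640,219),("yokeR1",420,348),("yokeR2",640,348),("die",475,290)]:
    i,j=int(v/1.4),int(u/1.4);dd=d[i-1:i+2,j-1:j+2];X=wd(m,u/1.4,v/1.4,dd.min());print(n,X.round(4),"tool",A.inv().apply(X-o["tool_pos"]).round(4))
E
```

```text
barL [ 0.5171 -0.0625  0.1125] tool [ 0.0419 -0.005   0.1774]
bar1 [ 0.519  -0.0794  0.1134] tool [ 0.025  -0.0045  0.1764]
barmid [ 0.5208 -0.101   0.1134] tool [ 0.0033 -0.0046  0.1764]
bar3 [ 0.5232 -0.1296  0.1131] tool [-0.0254 -0.0047  0.1767]
barR [ 0.5245 -0.1452  0.1132] tool [-0.041  -0.0047  0.1766]
head [ 0.5846 -0.0976  0.1567] tool [0.0012 0.0592 0.133 ]
yokeL1 [ 0.5365 -0.0668  0.1142] tool [0.0361 0.014  0.1756]
yokeL2 [ 0.649  -0.057   0.1138] tool [0.0361 0.1269 0.1759]
yokeR1 [ 0.5439 -0.1377  0.1153] tool [-0.0352  0.0152  0.1745]
yokeR2 [ 0.6659 -0.1276  0.114 ] tool [-0.0357  0.1377  0.1757]
die [ 0.5698 -0.102   0.1144] tool [-0.0019  0.0441  0.1753]
```

```bash
python3 - <<'E'
from h import *
d=np.load("w1.npy");T=ctrl.camera_model("wrist");v,u=np.mgrid[:420,:560]
P=np.linalg.inv(T["mtx"])@np.stack([u.ravel(),v.ravel(),np.ones(u.size)])*d.ravel()
P=(T["tool_from_camera"][:3,:3]@P).T+T["tool_from_camera"][:3,3]
P=P[(d.ravel()>0)&(P[:,2]<.08)]
for z in np.arange(-.03,.08,.005):
    q=P[(P[:,2]>=z)&(P[:,2]<z+.005)]
    if len(q):
        r=q[q[:,1]>0]
        if len(r):print(round(z,3),len(r),"y",r[:,1].min().round(4),r[:,1].max().round(4),"x",r[:,0].min().round(4),r[:,0].max().round(4))
E
```

```text
-0.025 553 y 0.0072 0.0195 x 0.0171 0.0205
-0.02 966 y 0.0009 0.0561 x 0.011 0.0194
-0.015 3174 y 0.0001 0.0598 x 0.0053 0.0179
-0.01 3555 y 0.0 0.0608 x -0.0003 0.0178
-0.005 3212 y 0.0 0.0587 x -0.0061 0.0177
0.0 2179 y 0.0001 0.057 x -0.0118 0.0177
0.005 1625 y 0.0126 0.0551 x -0.0133 0.0172
0.01 1524 y 0.0152 0.0525 x -0.0132 0.0128
0.015 3154 y 0.0145 0.0504 x -0.0131 0.0136
0.02 1023 y 0.0153 0.0484 x -0.0135 0.014
0.025 651 y 0.0164 0.0459 x -0.0052 0.014
0.03 366 y 0.0148 0.0348 x -0.0114 0.0126
0.035 425 y 0.0147 0.0215 x -0.012 0.0116
0.04 288 y 0.0147 0.0286 x -0.0122 0.0115
0.045 305 y 0.0148 0.0287 x -0.0115 0.0112
0.05 246 y 0.0147 0.0284 x -0.0113 0.0111
0.055 245 y 0.0148 0.0287 x -0.0115 0.0113
0.06 207 y 0.0147 0.0285 x -0.0113 0.0114
0.065 119 y 0.0148 0.0268 x -0.0113 0.011
0.07 23 y 0.0148 0.0151 x -0.0059 0.0091
```

The knuckles would foul the pin head if the tool came straight down, so I lean the gripper 15° towards the robot and descend with the bar between the half-closed fingers.

Emit:
apply_moves(
  rows=[0.0008,-0.0587,0.1128,-0.1667,0,0,0.0008,-0.0587,0.1128,-0.1667,0,0,0.0008,-0.0587,0.1128,-0.1667,0,0,0.0008,-0.0587,0.1128,-0.1667,0,0,0.0008,-0.05,0.145,-0.1667,0,0,0.0008,-0.0414,0.177,-0.1667,0,0,0.0008,-0.0371,0.193,-0.1667,0,0,0.0008,-0.0328,0.2095,-0.1667,0,0,0.0008,-0.0328,0.2095,-0.1667,0,0,0.0008,-0.0328,0.2095,-0.1667,0,0],
)

```text
t: 2.85
tool_pos: [0.5074, -0.1059, 0.1656]
tool_rot: [1.994, 2.174, 0.287]
contact_force: [0.0, 0.0, 1.1]
opening: 0.0323
grip_force: 0.0
```

```bash
python3 - <<'E'
from h import *
o=ctrl.get_obs();print({k:np.round(v,4) for k,v in o.items() if k in("tool_pos","contact_force","t","opening")})
p,d=ctrl.get_image("wrist");cv2.imwrite("pics/w2.png",p)
E
```

```text
{'t': np.float64(2.85), 'tool_pos': array([ 0.5074, -0.1059,  0.1656]), 'contact_force': array([0.0296, 0.0144, 1.0929]), 'opening': np.float64(0.0323)}
```

View pics/w2.png

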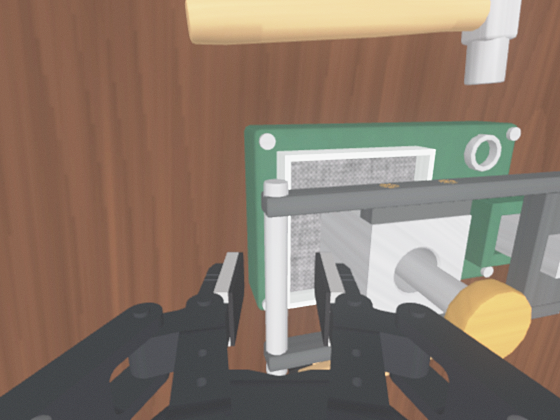

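The picture shows the bar (column 276) midway between the pads (240/320) and the head clear. I close now.

Emit:
apply_moves(
  rows=[0,0,0,0,0,0,0,0,0,0,0,0,0,0,0,0,0,0,0,0,0,0,0,0,0,0,0,0,0,0,0,0,0,0,0,0],
  grip=0,
  grip_force=60,
)

```text
t: 3.5
tool_pos: [0.5064, -0.1061, 0.1653]
tool_rot: [1.995, 2.175, 0.285]
contact_force: [-5.0, -0.9, 5.8]
opening: 0.0079
grip_force: 58.6
```

Emit:
apply_moves(
  rows=[0,0.00043,-0.00161,0,0,0,0,0.00043,-0.00161,0,0,0],
)

```text
t: 3.7
tool_pos: [0.5063, -0.106, 0.1655]
tool_rot: [1.995, 2.174, 0.285]
contact_force: [-2.5, -2.0, 0.5]
opening: 0.0076
grip_force: 58.9
```

Emit:
apply_moves(
  rows=[0,0.00043,-0.00161,0,0,0,0,0.00043,-0.00161,0,0,0],
)

```text
t: 3.9
tool_pos: [0.5063, -0.106, 0.1658]
tool_rot: [1.996, 2.174, 0.285]
contact_force: [0.8, -3.1, -5.5]
opening: 0.0077
grip_force: 58.4
```

Emit:
apply_moves(
  rows=[0,0.00043,-0.00161,0,0,0,0,0.00043,-0.00161,0,0,0],
)

```text
t: 4.1
tool_pos: [0.5063, -0.106, 0.1669]
tool_rot: [1.996, 2.174, 0.285]
contact_force: [2.8, -4.1, -7.4]
opening: 0.0074
grip_force: 58.3
```

Emit:
apply_moves(
  rows=[0,0.00043,-0.00161,0,0,0,0,0.00043,-0.00161,0,0,0],
)

```text
t: 4.3
tool_pos: [0.5063, -0.106, 0.1673]
tool_rot: [1.996, 2.174, 0.285]
contact_force: [5.5, -6.6, -12.0]
opening: 0.0075
grip_force: 58.5
```

Emit:
apply_moves(
  rows=[0,0.00043,-0.00161,0,0,0,0,0.00043,-0.00161,0,0,0],
)

```text
t: 4.5
tool_pos: [0.5063, -0.106, 0.168]
tool_rot: [1.996, 2.174, 0.285]
contact_force: [7.3, -5.1, -13.2]
opening: 0.0076
grip_force: 58.4
```

Emit:
apply_moves(
  rows=[0,0.00043,-0.00161,0,0,0,0,0.00043,-0.00161,0,0,0],
)

```text
t: 4.7
tool_pos: [0.5063, -0.106, 0.1688]
tool_rot: [1.996, 2.173, 0.285]
contact_force: [7.4, -5.5, -14.9]
opening: 0.0073
grip_force: 58.4
```

Emit:
apply_moves(
  rows=[0,0.00043,-0.00161,0,0,0,0,0.00043,-0.00161,0,0,0],
)

```text
t: 4.9
tool_pos: [0.5062, -0.106, 0.1695]
tool_rot: [1.996, 2.173, 0.285]
contact_force: [9.1, -5.8, -16.4]
opening: 0.0075
grip_force: 58.3
```

Emit:
apply_moves(
  rows=[0,0.00043,-0.00161,0,0,0,0,0.00043,-0.00161,0,0,0],
)

```text
t: 5.1
tool_pos: [0.5062, -0.106, 0.1703]
tool_rot: [1.996, 2.173, 0.285]
contact_force: [9.9, -5.5, -17.2]
opening: 0.0073
grip_force: 58.3
```

Emit:
apply_moves(
  rows=[0,0.00123,-0.0014,0,0,0,0,0.00123,-0.0014,0,0,0],
)

```text
t: 5.3
tool_pos: [0.5063, -0.1059, 0.1708]
tool_rot: [1.997, 2.174, 0.284]
contact_force: [8.5, -6.9, -18.1]
opening: 0.0077
grip_force: 58.4
```

Emit:
apply_moves(
  rows=[0,0.00043,-0.00161,0,0,0,0,0.00043,-0.00161,0,0,0],
)

```text
t: 5.5
tool_pos: [0.5064, -0.106, 0.1732]
tool_rot: [1.997, 2.175, 0.284]
contact_force: [0.1, -4.8, -5.8]
opening: 0.0075
grip_force: 60.0
```

Emit:
apply_moves(
  rows=[0,0.00043,-0.00161,0,0,0,0,0.00043,-0.00161,0,0,0],
)

```text
t: 5.7
tool_pos: [0.5065, -0.106, 0.1748]
tool_rot: [1.996, 2.175, 0.284]
contact_force: [-0.0, -4.7, -6.9]
opening: 0.0074
grip_force: 60.0
```

Emit:
apply_moves(
  rows=[0,0.00043,-0.00161,0,0,0,0,0.00043,-0.00161,0,0,0],
)

```text
t: 5.9
tool_pos: [0.5064, -0.106, 0.1752]
tool_rot: [1.996, 2.175, 0.284]
contact_force: [2.4, -6.5, -10.3]
opening: 0.0078
grip_force: 59.2
```

Emit:
apply_moves(
  rows=[0,0.00043,-0.00161,0,0,0,0,0.00043,-0.00161,0,0,0],
)

```text
t: 6.1
tool_pos: [0.5064, -0.1059, 0.1758]
tool_rot: [1.996, 2.175, 0.284]
contact_force: [4.6, -6.5, -12.3]
opening: 0.0072
grip_force: 59.1
```

Emit:
apply_moves(
  rows=[0,0.00043,-0.00161,0,0,0,0,0.00043,-0.00161,0,0,0],
)

```text
t: 6.3
tool_pos: [0.5064, -0.106, 0.1765]
tool_rot: [1.996, 2.174, 0.284]
contact_force: [5.2, -7.3, -13.9]
opening: 0.0076
grip_force: 58.9
```

Emit:
apply_moves(
  rows=[0,0.00043,-0.00161,0,0,0,0,0.00043,-0.00161,0,0,0],
)

```text
t: 6.5
tool_pos: [0.5064, -0.106, 0.1773]
tool_rot: [1.997, 2.174, 0.284]
contact_force: [6.5, -5.9, -15.7]
opening: 0.0076
grip_force: 58.8
```

Emit:
apply_moves(
  rows=[0,0.00043,-0.00161,0,0,0,0,0.00043,-0.00161,0,0,0],
)

```text
t: 6.7
tool_pos: [0.5063, -0.1059, 0.1781]
tool_rot: [1.997, 2.174, 0.284]
contact_force: [6.8, -6.4, -16.0]
opening: 0.0076
grip_force: 58.7
```

Emit:
apply_moves(
  rows=[0,0.00043,-0.00161,0,0,0,0,0.00043,-0.00161,0,0,0],
)

```text
t: 6.9
tool_pos: [0.5063, -0.106, 0.1788]
tool_rot: [1.997, 2.174, 0.284]
contact_force: [9.1, -7.1, -18.8]
opening: 0.0076
grip_force: 58.4
```

Emit:
apply_moves(
  rows=[0,0.00043,-0.00161,0,0,0,0,0.00043,-0.00161,0,0,0],
)

```text
t: 7.1
tool_pos: [0.5064, -0.106, 0.1812]
tool_rot: [1.997, 2.175, 0.284]
contact_force: [-0.7, -5.2, -5.5]
opening: 0.0072
grip_force: 60.2
```

Emit:
apply_moves(
  rows=[0,0.00043,-0.00161,0,0,0,0,0.00043,-0.00161,0,0,0],
)

```text
t: 7.3
tool_pos: [0.5064, -0.106, 0.1827]
tool_rot: [1.996, 2.175, 0.284]
contact_force: [-0.8, -4.5, -6.8]
opening: 0.0074
grip_force: 60.1
```

Emit:
apply_moves(
  rows=[0,0.00043,-0.00161,0,0,0,0,0.00043,-0.00161,0,0,0],
)

```text
t: 7.5
tool_pos: [0.5064, -0.106, 0.1831]
tool_rot: [1.996, 2.175, 0.284]
contact_force: [1.9, -6.4, -11.2]
opening: 0.0079
grip_force: 59.3
```

Emit:
apply_moves(
  rows=[0,0.00043,-0.00161,0,0,0,0,0.00043,-0.00161,0,0,0],
)

```text
t: 7.7
tool_pos: [0.5064, -0.106, 0.1837]
tool_rot: [1.996, 2.175, 0.284]
contact_force: [4.1, -5.8, -11.6]
opening: 0.0075
grip_force: 59.1
```

Emit:
apply_moves(
  rows=[0,0.00043,-0.00161,0,0,0,0,0.00043,-0.00161,0,0,0],
)

```text
t: 7.9
tool_pos: [0.5064, -0.1059, 0.1845]
tool_rot: [1.996, 2.175, 0.284]
contact_force: [5.3, -6.3, -14.2]
opening: 0.0078
grip_force: 59.0
```

Emit:
apply_moves(
  rows=[0,0.00043,-0.00161,0,0,0,0,0.00043,-0.00161,0,0,0],
)

```text
t: 8.1
tool_pos: [0.5063, -0.1059, 0.1852]
tool_rot: [1.997, 2.174, 0.284]
contact_force: [6.7, -5.3, -15.5]
opening: 0.0074
grip_force: 58.8
```

Emit:
apply_moves(
  rows=[0,0.00043,-0.00161,0,0,0,0,0.00043,-0.00161,0,0,0],
)

```text
t: 8.3
tool_pos: [0.5063, -0.1059, 0.186]
tool_rot: [1.997, 2.174, 0.284]
contact_force: [7.1, -7.4, -17.0]
opening: 0.0073
grip_force: 58.7
```

Emit:
apply_moves(
  rows=[0,0.00043,-0.00161,0,0,0,0,0.00043,-0.00161,0,0,0],
)

```text
t: 8.5
tool_pos: [0.5063, -0.1059, 0.1867]
tool_rot: [1.997, 2.174, 0.284]
contact_force: [9.3, -6.2, -17.7]
opening: 0.0072
grip_force: 58.4
```

Emit:
apply_moves(
  rows=[0,0.00043,-0.00161,0,0,0,0,0.00043,-0.00161,0,0,0],
)

```text
t: 8.7
tool_pos: [0.5064, -0.106, 0.1889]
tool_rot: [1.997, 2.175, 0.284]
contact_force: [-1.1, -4.9, -6.2]
opening: 0.0077
grip_force: 60.2
```

Emit:
apply_moves(
  rows=[0,0.00043,-0.00161,0,0,0,0,0.00043,-0.00161,0,0,0],
)

```text
t: 8.9
tool_pos: [0.5064, -0.106, 0.1907]
tool_rot: [1.996, 2.175, 0.284]
contact_force: [-0.5, -4.5, -6.2]
opening: 0.008
grip_force: 60.0
```

Emit:
apply_moves(
  rows=[0,0.00043,-0.00161,0,0,0,0,0.00043,-0.00161,0,0,0],
)

```text
t: 9.1
tool_pos: [0.5064, -0.106, 0.1911]
tool_rot: [1.996, 2.175, 0.284]
contact_force: [2.7, -5.0, -10.2]
opening: 0.0073
grip_force: 59.3
```

Three teeth have passed, 8 mm apart, and the fourth is only just felt. I lower gently onto the pawl in 0.7 mm steps.

Emit:
apply_moves(
  rows=[0,-0.0003,0.00113,0,0,0,0,-0.0003,0.00113,0,0,0],
)

```text
t: 9.3
tool_pos: [0.5064, -0.106, 0.1908]
tool_rot: [1.996, 2.175, 0.284]
contact_force: [-0.4, -5.7, -7.4]
opening: 0.0078
grip_force: 60.0
```

Emit:
apply_moves(
  rows=[0,-0.0003,0.00113,0,0,0,0,-0.0003,0.00113,0,0,0],
)

```text
t: 9.5
tool_pos: [0.5065, -0.106, 0.1904]
tool_rot: [1.996, 2.175, 0.284]
contact_force: [-0.9, -5.4, -6.1]
opening: 0.0074
grip_force: 60.1
```

Emit:
apply_moves(
  rows=[0,-0.0003,0.00113,0,0,0,0,-0.0003,0.00113,0,0,0],
)

```text
t: 9.7
tool_pos: [0.5065, -0.106, 0.1899]
tool_rot: [1.996, 2.175, 0.284]
contact_force: [-0.7, -4.4, -5.6]
opening: 0.0077
grip_force: 60.3
```

Emit:
apply_moves(
  rows=[0,-0.0003,0.00113,0,0,0,0,-0.0003,0.00113,0,0,0],
)

```text
t: 9.9
tool_pos: [0.5065, -0.106, 0.1897]
tool_rot: [1.996, 2.176, 0.284]
contact_force: [-3.9, -5.3, -3.1]
opening: 0.0072
grip_force: 60.8
```

Emit:
apply_moves(
  rows=[0,-0.0003,0.00113,0,0,0,0,-0.0003,0.00113,0,0,0],
)

```text
t: 10.1
tool_pos: [0.5065, -0.106, 0.1895]
tool_rot: [1.996, 2.176, 0.283]
contact_force: [-6.9, -4.4, 0.8]
opening: 0.0078
grip_force: 61.2
```

It rests on the pawl: 24 mm up and the load is gone. I open and back out along the tool axis.

Emit:
apply_moves(
  rows=[0,0,0,0,0,0,0,0,0,0,0,0,0,0,0,0,0,0,0,0,0,0,0,0,0,0,0,0,0,0,0,0,-0.03,0,0,0,0,0,-0.08,0,0,0,0,0,-0.15,0,0,0,0,0,-0.2,0,0,0,0,0,-0.2,0,0,0,0,0,-0.2,0,0,0],
  grip=0.38,
)

```text
t: 11.2
tool_pos: [0.4763, -0.1085, 0.3059]
tool_rot: [1.994, 2.173, 0.287]
contact_force: [-0.3, -0.2, -0.4]
opening: 0.0322
grip_force: 0.0
```

```bash
python3 - <<'E'
from h import *
o=ctrl.get_obs();print(o["tool_pos"],o["contact_force"],o["opening"]);m=wristmodel(o)
np.save("w3p.npy",np.r_[o["tool_pos"],o["tool_rot"]])
p,d=ctrl.get_image("wrist");cv2.imwrite("pics/w3.png",cv2.resize(p,(784,588)));np.save("w3.npy",d)
E
```

```text
[ 0.47632249 -0.10850409  0.30589714] [-0.29204711 -0.22462844 -0.41815546] 0.03221563863244084
```

View pics/w3.png

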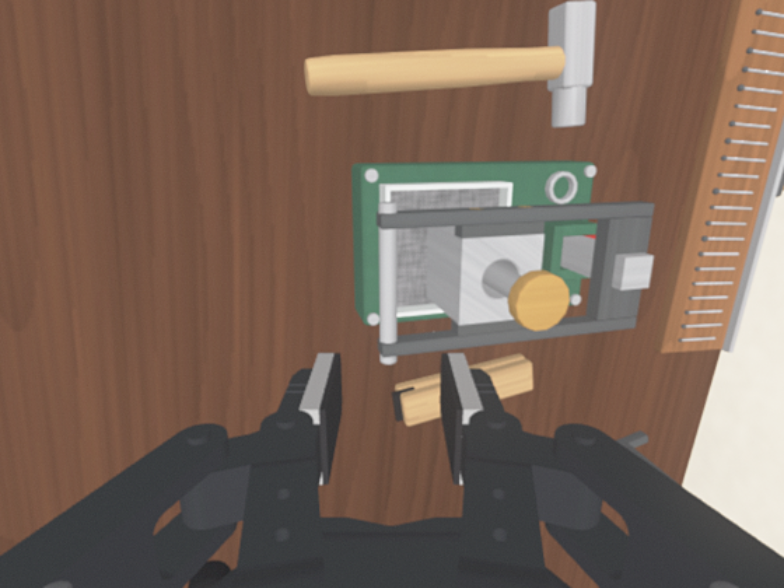

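The head is at (539,300) and the bar at (388,283); the table has stayed up.

```bash
python3 - <<'E'
from h import *
q=np.load("w3p.npy");m=wristmodel(dict(tool_pos=q[:3],tool_rot=q[3:]));d=np.load("w3.npy")
for u,v in[(388,283),(539,300),(525,290),(550,310)]:print(wd(m,u/1.4,v/1.4,np.median(d[int(v/1.4)-1:int(v/1.4)+2,int(u/1.4)-1:int(u/1.4)+2])).round(4))
h=wd(m,539/1.4,300/1.4,d[214,385])
Y=np.array([np.cos(np.radians(4.9)),np.sin(np.radians(4.9)),0]);Z=np.array([0,0,-1.]);R=np.array([np.cross(Y,Z),Y,Z]).T
print(move([h[0],h[1],h[2]+.0726+.02],Ro.from_matrix(R).as_rotvec()))
E
```

```text
[ 0.5193 -0.1031  0.1357]
[ 0.5823 -0.0983  0.1806]
[ 0.5741 -0.0935  0.1801]
[ 0.5894 -0.1034  0.1806]
(array([0.0007, 0.1591, 0.0976]), array([ 1.662e-01, -4.000e-04,  1.000e-04]))
```

Emit:
apply_moves(
  rows=[0,0.08,0.02,0.083,0,0,0,0.159,0.0876,0.1665,0,0,0,0.159,0.0976,0.1665,0,0,0,0.159,0.0976,0.1665,0,0,0,0.159,0.0976,0.1665,0,0,0,0.159,0.0976,0.1665,0,0,0,0.159,0.0976,0.1665,0,0],
  grip=0,
  grip_force=40,
)

```text
t: 11.95
tool_pos: [0.5824, -0.0995, 0.2747]
tool_rot: [2.123, 2.312, 0.002]
contact_force: [0.6, -0.2, 0.1]
opening: 0.0003
grip_force: 0.0
```

Emit:
apply_moves(
  rows=[0,0,0.02,0,0,0,0,0,0.03,0,0,0,0,0,0.03,0,0,0],
)

```text
t: 12.25
tool_pos: [0.582, -0.0991, 0.2535]
tool_rot: [-2.123, -2.313, 0.001]
contact_force: [0.2, -0.2, 0.8]
opening: -0.0001
grip_force: 0.0
```

Emit:
apply_moves(
  rows=[0,0,0.005,0,0,0,0,0,0.01,0,0,0,0,0,0.01,0,0,0],
)

```text
t: 12.55
tool_pos: [0.583, -0.0992, 0.2487]
tool_rot: [-2.124, -2.314, -0.0]
contact_force: [1.0, 0.3, 0.2]
opening: 0.0002
grip_force: 0.0
```

Emit:
apply_moves(
  rows=[0,0,0.005,0,0,0,0,0,0.01,0,0,0,0,0,0.01,0,0,0],
)

```text
t: 12.85
tool_pos: [0.5833, -0.0993, 0.2439]
tool_rot: [2.123, 2.314, 0.001]
contact_force: [-0.7, 0.0, 2.0]
opening: 0.0001
grip_force: 1.2
```

Emit:
apply_moves(
  rows=[0,0,0.005,0,0,0,0,0,0.01,0,0,0,0,0,0.01,0,0,0],
)

```text
t: 13.15
tool_pos: [0.5833, -0.0993, 0.2376]
tool_rot: [2.123, 2.314, 0.001]
contact_force: [-0.2, 0.5, 1.3]
opening: -0.0002
grip_force: 0.8
```

Emit:
apply_moves(
  rows=[0,0,0.005,0,0,0,0,0,0.01,0,0,0,0,0,0.01,0,0,0],
)

```text
t: 13.45
tool_pos: [0.5833, -0.0993, 0.2316]
tool_rot: [2.123, 2.314, 0.001]
contact_force: [-0.4, 0.5, 2.2]
opening: 0.0
grip_force: 1.3
```

Emit:
apply_moves(
  rows=[0,0,0.003,0,0,0,0,0,0.005,0,0,0],
)

```text
t: 13.65
tool_pos: [0.5833, -0.0993, 0.2285]
tool_rot: [2.124, 2.314, 0.001]
contact_force: [0.5, -0.6, 0.7]
opening: -0.0
grip_force: 0.2
```

Emit:
apply_moves(
  rows=[0,0,0.003,0,0,0,0,0,0.005,0,0,0],
)

```text
t: 13.85
tool_pos: [0.5828, -0.0992, 0.2242]
tool_rot: [-2.124, -2.314, 0.0]
contact_force: [0.4, -0.3, 1.1]
opening: -0.0001
grip_force: 0.2
```

Emit:
apply_moves(
  rows=[0,0,0.003,0,0,0,0,0,0.005,0,0,0],
)

```text
t: 14.05
tool_pos: [0.5828, -0.0992, 0.2215]
tool_rot: [-2.124, -2.314, 0.0]
contact_force: [-1.2, 0.6, -0.1]
opening: -0.0002
grip_force: 0.2
```

Emit:
apply_moves(
  rows=[0,0,0.003,0,0,0,0,0,0.003,0,0,0],
)

```text
t: 14.25
tool_pos: [0.583, -0.0992, 0.2205]
tool_rot: [-2.124, -2.315, -0.0]
contact_force: [-1.5, -0.2, 1.5]
opening: -0.0003
grip_force: 0.9
```

```bash
python3 - <<'E'
from h import *
p,d=ctrl.get_image("scene");q,e=ctrl.get_image("wrist")
o=ctrl.get_obs();m=wristmodel(o)
a=cv2.resize(p[185:305,200:350],(600,480),interpolation=2);b=cv2.resize(q,(640,480))
cv2.imwrite("pics/s4.png",np.hstack([a[:, :],np.zeros((480,4,3),np.uint8)]));cv2.imwrite("pics/w4.png",b);np.save("w4.npy",e)
E
```

```text
(no output)
```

View pics/s4.png

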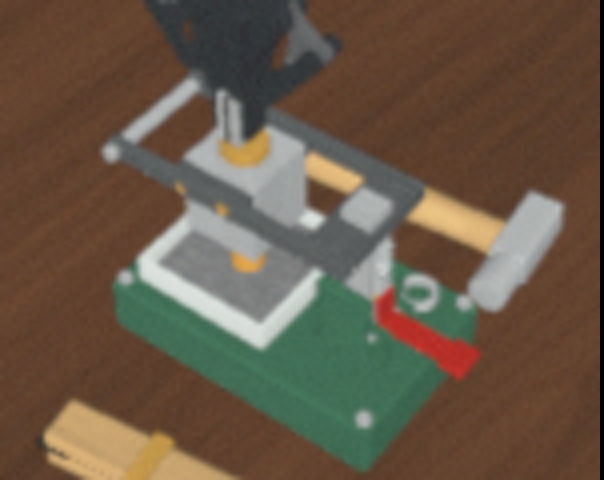

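View pics/w4.png

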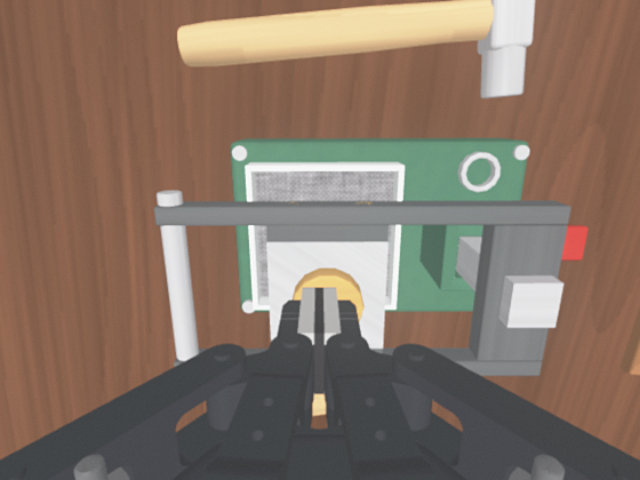

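The head is nearly down on the die, and brass shows under the die at crop pixel (248,262). I check whether the cup stands in the tray or still hangs.

```bash
python3 - <<'E'
from h import *
m=ctrl.camera_model("scene")
for z in(.043,.055,.067,.075,.082):
    c=m["R"]@[.583,-.098,z]+m["t"];p=m["mtx"]@c/c[2];print(z,((p[:2]-[200,185])*4).round(0))
p,d=ctrl.get_image("scene")
for u,v in[(242,258),(248,262),(248,266),(250,274),(240,162),(105,150)]:
    x,y=200+u/4,185+v/4;print(u,v,wd(m,x,y,d[int(y),int(x)]).round(3))
o=ctrl.get_obs();w=wristmodel(o);e=np.load("w4.npy")
for u,v in[(180,300),(290,315),(327,283),(290,270)]:
    x,y=u*.875,v*.875;print("w",wd(w,x,y,e[int(y),int(x)]).round(4))
print(o["tool_pos"],o["contact_force"])
E
```

```text
0.043 [244. 255.]
0.055 [243. 241.]
0.067 [243. 228.]
0.075 [243. 219.]
0.082 [242. 210.]
242 258 [ 0.595 -0.112  0.06 ]
248 262 [ 0.595 -0.107  0.053]
248 266 [ 0.596 -0.108  0.051]
250 274 [ 0.598 -0.108  0.045]
240 162 [ 0.597 -0.113  0.143]
105 150 [ 0.526 -0.151  0.134]
w [ 0.5221 -0.1075  0.1356]
w [ 0.5712 -0.094   0.166 ]
w [ 0.5843 -0.0891  0.1469]
w [ 0.5689 -0.0885  0.1378]
[ 0.58299311 -0.0992373   0.22044586] [-1.41175869  1.13239666  1.67706543]
```

The cup's surface reads 45–60 mm up, so it is standing in the tray. The head is on the die and the table is unchanged. I retreat upwards and check.

Emit:
apply_moves(
  rows=[0,0,-0.02,0,0,0,0,0,-0.08,0,0,0,0,0,-0.16,0,0,0,-0.1,-0.15,-0.18,0,0,0,-0.1,-0.22,-0.18,0,0,0,-0.1,-0.3,-0.18,0,0,0,-0.1,-0.3,-0.18,0,0,0,-0.1,-0.3,-0.18,0,0,0],
)

```text
t: 15.2
tool_pos: [0.4058, -0.1752, 0.3293]
tool_rot: [2.127, 2.309, -0.001]
contact_force: [-0.0, -0.5, 0.3]
opening: -0.0004
grip_force: 0.0
```

```bash
python3 - <<'E'
from h import *
m=ctrl.camera_model("scene");p,d=ctrl.get_image("scene")
cv2.imwrite("pics/s5.png",cv2.resize(p[185:305,200:350],(750,600),interpolation=2))
for u,v in[(242,258),(248,262),(248,266),(250,274),(240,162),(105,150)]:
    x,y=200+u/4,185+v/4;print(u,v,wd(m,x,y,d[int(y),int(x)]).round(3))
print(ctrl.get_obs()["tool_pos"])
E
```

```text
242 258 [ 0.593 -0.11   0.057]
248 262 [ 0.596 -0.108  0.054]
248 266 [ 0.596 -0.107  0.05 ]
250 274 [ 0.597 -0.107  0.044]
240 162 [ 0.597 -0.112  0.142]
105 150 [ 0.527 -0.152  0.135]
[ 0.40750354 -0.17494985  0.32939776]
```

View pics/s5.png

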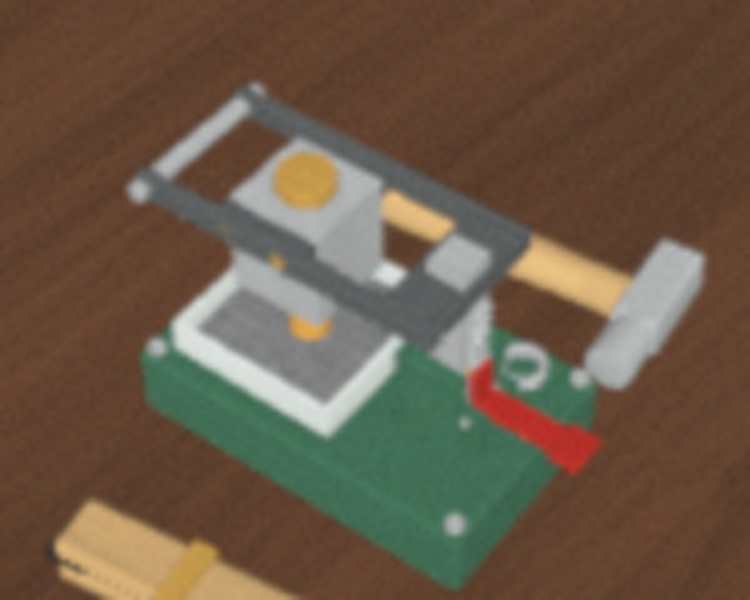

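The picture shows the head flush on the die, the cup standing in the tray at (310,325), the table still up, and the bystanders in place.

```bash
python3 -c "
from station import ctrl
print(ctrl.finish_job())"
```

```text
the job is handed in; nothing more can be done
None
```

I raised the die table three clicks (24 mm) and left it resting on its pawl, then pressed the ejector pin down to the die. The cup now stands in the felt-lined tray, nothing else in view had moved, and I handed the job in at about 15 s; the push on the pin never read above about 2 N, below the 7–14 N expected.

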